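# Load the sample changer and index it to the reader

### The job

Stand the black-capped vial upright, fully down, in the changer's pocket at the green loading lug while the lock pin still holds the disc. Then draw the red-headed lock pin straight out and park it, hanging by its collar, in the side notch of the bracket next to it; then turn the disc by its knob one click counter-clockwise (seen from above), so that the loaded pocket stops at the black reader head, and let go. Leave the white-capped vials where they are: one on the bench, two in their pockets.

Things in the scene. Friction and masses are not known exactly. Their poses are not given: they have to be found in the camera images.
- changer: sample changer, fixed: grey round housing 176 mm in diameter, 20 mm high, grey wing on its left (+y); origin on the bench under the disc's axis; -x is its front (green loading lug at the rim), z up. On it an aluminium disc (diameter 156 mm, top at height 32) with six blue cups on a circle of 58 mm radius, at 0, 60, ... 300 degrees in this frame: load pocket at 180, reader at 240
- disc (a joint): turn of the disc about the vertical axis, rad: 0 at the start (load pocket at the green lug), growing counter-clockwise seen from above. Spring detents every 1.047 rad (60 degrees), about 0.2 N m; past half way it pulls itself into the next click. One click counter-clockwise is +1.047. The lock pin blocks it while in the bore
- knob (a point): centre of the black bar grip on the disc's axis, at height 102 mm: the bar is 54 mm long along this point's x, 14 mm wide (y), 28 mm high (height 88 to 116 mm), on a 24 mm thick column; turns with the disc
- load_pocket (a point): centre of the floor of the cup to be loaded (height 35 mm), on the disc, 58 mm from its axis; at the start by the green lug; z up; turns with the disc. All cups: inner diameter 27.5, outer 34 mm, rim at height 59 mm, so 24 mm deep
- read_station (a point): fixed point at height 35 mm where the loaded pocket's floor centre must come to stand, in front of the black reader head (36x40 mm, 76 mm high, outside the rim, its centre 107 mm from the disc's axis)
- sample_vial: white vial with a BLACK screw cap, 23 mm in diameter, 52 mm high, cap from 40 mm up; origin at the centre of its underside, z up; stands loose on the bench, about 0.03 kg
- spare_vial: the like vial with a WHITE cap, standing loose on the bench; leave it
- read_vial_a: white-capped vial of the same size standing loose in the pocket that is at 300 degrees in the changer's frame at the start; stays in it
- read_vial_b: white-capped vial of the same size standing loose in the pocket that is at 0 degrees in the changer's frame at the start; stays in it
- pocket_a (a point): centre of the floor of read_vial_a's pocket, on the disc
- pocket_b (a point): centre of the floor of read_vial_b's pocket, on the disc
- lock_pin: loose lock pin, upright, z up, about 0.06 kg; origin on its axis at the underside of the collar. Steel collar 22 mm in diameter, 3 mm thick; above it a round red head 16 mm in diameter, from 3 to 29 mm above the origin; below it an 8 mm shaft, 26 mm long. At the start the shaft goes through the disc's tab into the housing, collar on the tab
- bore (a point): mouth of the pin's bore (10 mm wide) at the disc's tab, at height 32 mm, on the changer's left side 100 mm from the axis; fixed to the changer
- notch (a point): seat of the parked pin, axes as the changer's: centre of the closed end of a slot in a level aluminium plate, at the plate's top (height 56 mm, plate 5 mm thick). Slot 12 mm wide, open to -x; two prongs, each 12 mm wide, reach 18 mm to -x; end wall 6 mm to +x. Parked, the pin's origin is here, shaft in the slot, collar on the plate. Nothing stands above the plate

How it is judged:
By the outcome, as a careful person would: the job done as asked, in the order asked, and still so for the second after the job is handed in, with the robot touching nothing.
It also fails if it takes over 64 s, if anything falls off the work surface, if the arm or the gripper's body presses on something with over 40 N, if the wrist force passes 120 N, or if a joint passes its speed limit or range.

### The arm

A 7-joint arm with a two-finger parallel gripper is mounted at the origin on a cart in front of the work surface, level with it; the furniture and walls round the work are solid. World frame = base frame: x ahead of the robot, y to its left, z up, the work surface at z = 0. Lengths are in mm, angles in degrees, forces in N, time in s.
With the tool pointing down it reaches from about 400 to 875 mm from the base axis. Payload 6.5 kg.
Tool frame: the origin (TCP) lies on the front face of the gripper's body, between the roots of the fingers; the fingertips stand 73 mm ahead of it and the grasp point (between the pads) lies 54 mm ahead of it; z points along the fingers, y is the line along which they close (so a half turn about z gives the same grasp; the last joint's range is limited). The gripper opens to 85 mm and grips with 20 to 120 N. Pads are 22 mm wide; open, the fingers measure 114 mm over their backs; the gripper's body (76 mm by 85 mm) begins 54 mm behind the grasp point. The pads swing forward as they close: fully open they stand 13 mm farther back than shut.
Start: joints at [69.718, 30.733, -0.252, 88.115, 0.149, 61.152, -4.079], TCP at [184.496, -623.259, 303.89] pointing down, gripper open.
Joint ranges: [-154.64, 154.64], [-21.42, 123.67], [-72.66, 72.17], [13.99, 137.28], [-74.86, 254.86], [10.95, 109.41], [-158.01, 158.01]. Speed limits (degrees/s): [136.94, 136.94, 180, 180, 180, 180, 180].

### API

Orientations are given as a 3x3 rotation matrix whose columns are the frame's x, y, z axes.
In Python, from rig import telemetry, get_image, workorder gives the robot as it stands.
- The arm moves only by the tool arm_command, never from a script. Its argument "targets" is a list of rows, each a list of 3 entries, a list of its own where there are three numbers: the shift along the tool's x, y, z in mm, then the turn about the tool's z in rad, then the opening, from 0 (shut) to 1 (fully open). In form: [[[dx, dy, dz], turn, jaw], ...]. A call has 1 to 8 rows; each row is the pose to reach, as a shift and turn from the pose commanded when the call began, along the tool's axes at that moment; what a row does not reach only later rows make up. A row lasts 1/8 s, in which the tool goes at most 62.5 mm and 10.7 degrees, less where a joint would pass 70% of its speed; a pose out of reach is approached as far as the arm can. A call with a gripper value outside its range is refused whole. The fingers move at their own pace and stop on an object; the grip force is fixed at half the most. Time passes only in rows, so rows that repeat a pose let the fingers close. It gives the time, the measured TCP pose, the force, the opening and the grip force at its end, in the units of the state.
- telemetry.sense(): the state, without advancing time (a new reading comes with each control period).
- get_image(name): name is "side" or "top"; returns a dict with "image" (420x560x3 uint8, red, green, blue), "depth" (420x560 float32, mm along the optical axis (not along the pixel's ray), 0 where there is no reading), "fx", "fy", "cx", "cy" (pixels), "position" and "attitude" of the camera in the world. Camera axes: x right, y down, z forward; pixel columns grow to the right and rows downward; lengths in mm; the calibration is good to about 2 mm. A picture is of the moment at which its call begins.
- workorder.sign_off(): hands the job in; it is judged then, once.
The state is a dict: "t": time; "q": joint angles; "joint_velocities": joint speeds; "joint_torque": joint torques, N m; "position": TCP position; "orientation": TCP orientation; "force": force on the tool from outside, world axes, zero at the start; "moment": the same for the moment, N m; "gripper_width": opening from 0.0 (shut) to 1.0 (fully open); "grip_force": force on a finger pad.
Only numpy, scipy, OpenCV 4.12 (cv2) and the standard library are available. Lean on these libraries where they do the work, as an engineer would, in place of code of your own. Each camera call takes 0.05 s, during which the arm holds its last target. There are 200 camera calls.

## Working session

There is one attempt and no reset: what is moved stays moved. The work goes in short steps, Python scripts to look and compute and a tool call to move; the robot and the scene stay as the last step left them, time stands still between calls to the robot, and variables do not carry over. Pictures are saved under pics/ and viewed, at most 10 in all, crops included, and the job is handed in when it is done.

Besides the shell and the picture viewer there is one more tool, called as name(argument=value, ...) on one line, values as JSON. arm_command: Moves the arm, as the interface text tells. Its arguments: {"type":"object","properties":{"targets":{"type":"array"}},"required":["targets"]}

```bash
mkdir -p pics
cat > h.py <<'E'
import numpy as np, cv2
from rig import telemetry, get_image, workorder
def grab(name, fn=None):
    d=get_image(name)
    if fn: cv2.imwrite('pics/'+fn, cv2.cvtColor(d['image'],cv2.COLOR_RGB2BGR))
    return d
def ray(d,u,v):
    R=np.array(d['attitude']); 
    r=R@np.array([(u-d['cx'])/d['fx'],(v-d['cy'])/d['fy'],1.]); return np.array(d['position']),r
def onplane(d,u,v,z):
    o,r=ray(d,u,v); return o+r*(z-o[2])/r[2]
def proj(d,P):
    R=np.array(d['attitude']); c=R.T@(np.array(P,float)-np.array(d['position'])); return d['fx']*c[0]/c[2]+d['cx'], d['fy']*c[1]/c[2]+d['cy']
E
python3 - <<'E'
from h import *
for n in('top','side'):
    d=grab(n,n+'0.png'); np.savez(n+'0.npz',**d)
    print(n,d['position'],np.round(d['attitude'],3).tolist(),d['fx'],d['cx'],d['cy'])
s=telemetry.sense(); print(s['t'],s['position'],np.round(s['orientation'],4).tolist(),s['gripper_width'],s['force'])
E
```

```text
top [ 442.83327663  121.07438449 1013.02761022] [[-0.005, -0.988, 0.155], [-1.0, 0.007, 0.007], [-0.008, -0.155, -0.988]] 500.2952112051394 279.96931734082716 212.79780960045312
side [ 226.92779926 -532.47553648  468.31934432] [[0.882, -0.207, 0.425], [-0.472, -0.375, 0.798], [-0.006, -0.904, -0.428]] 380.1356900976866 279.3482104209121 207.8150832076894
0.1 [ 184.37570344 -622.82752957  303.09096382] [[0.9588, 0.284, -0.0006], [0.284, -0.9588, 0.0015], [-0.0001, -0.0016, -1.0]] 0.9974599334549621 [0.4607011  0.52038789 0.18109394]
```

View pics/top0.png

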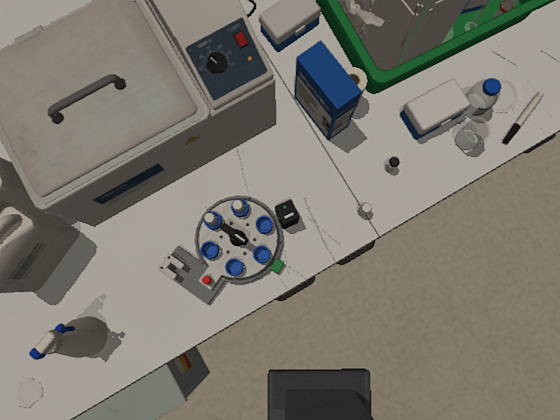

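View pics/side0.png

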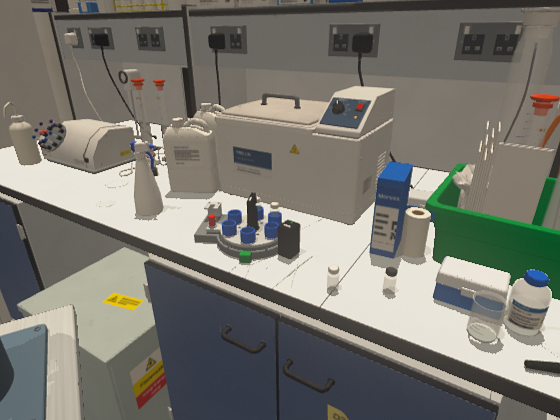

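The top view shows the changer around (238,238), green lug (278,266), red pin (207,280), bracket (175,265), reader (288,212), black-capped vial (393,163) and white spare (365,210). The side view agrees: black cap (391,272), spare (334,272).

```bash
cat > m.py <<'E'
from h import *
d=dict(np.load('top0.npz')); s=dict(np.load('side0.npz'))
def blobs(d,f,box):
    hsv=cv2.cvtColor(d['image'],cv2.COLOR_RGB2HSV).astype(int); m=f(hsv[...,0],hsv[...,1],hsv[...,2]).astype(np.uint8)
    k=np.zeros_like(m); x0,y0,x1,y1=box; k[y0:y1,x0:x1]=1; m*=k
    n,l,st,c=cv2.connectedComponentsWithStats(m)
    return [(c[i].round(1).tolist(),int(st[i,4])) for i in range(1,n) if st[i,4]>8]
red=lambda h,S,V:((h<8)|(h>172))&(S>140)&(V>60)
grn=lambda h,S,V:(h>45)&(h<85)&(S>120)&(V>50)
blu=lambda h,S,V:(h>100)&(h<130)&(S>120)&(V>40)
blk=lambda h,S,V:(V<60)
if __name__=='__main__':
    for n,i,bs in(('top',d,{'r':(190,260,225,300),'g':(265,250,295,280),'b':(190,190,290,290),'k':(380,150,405,175),'kn':(215,215,265,260)}),('side',s,{'r':(200,210,222,232),'g':(235,245,260,268),'b':(215,200,290,250),'k':(380,262,400,280)})):
        for k,b in bs.items(): print(n,k,blobs(i,{'r':red,'g':grn,'b':blu}.get(k,blk),b))
    for n,i,(x0,y0,x1,y1) in(('t',d,(150,185,310,305)),('s',s,(190,180,310,270))):
        c=cv2.resize(i['image'][y0:y1,x0:x1],None,fx=5,fy=5,interpolation=cv2.INTER_CUBIC); cv2.imwrite(f'pics/{n}c.png',c[...,::-1])
E
python3 m.py
```

```text
top r [([206.2, 279.7], 53)]
top g [([276.8, 265.6], 112)]
top b [([241.4, 209.2], 95), ([214.5, 221.8], 102), ([263.8, 224.4], 237), ([209.2, 249.8], 243), ([261.1, 253.9], 235), ([233.9, 266.9], 233)]
top k [([393.8, 161.7], 76)]
top kn [([241.0, 215.8], 11), ([233.1, 234.2], 294), ([260.3, 219.3], 9), ([217.1, 251.6], 15)]
side r [([211.3, 219.6], 63)]
side g [([245.0, 253.0], 53)]
side b [([259.6, 213.0], 33), ([234.2, 213.2], 49), ([271.6, 224.1], 163), ([228.9, 223.2], 65), ([246.5, 233.5], 104), ([226.1, 234.2], 9)]
side k []
```

View pics/tc.png

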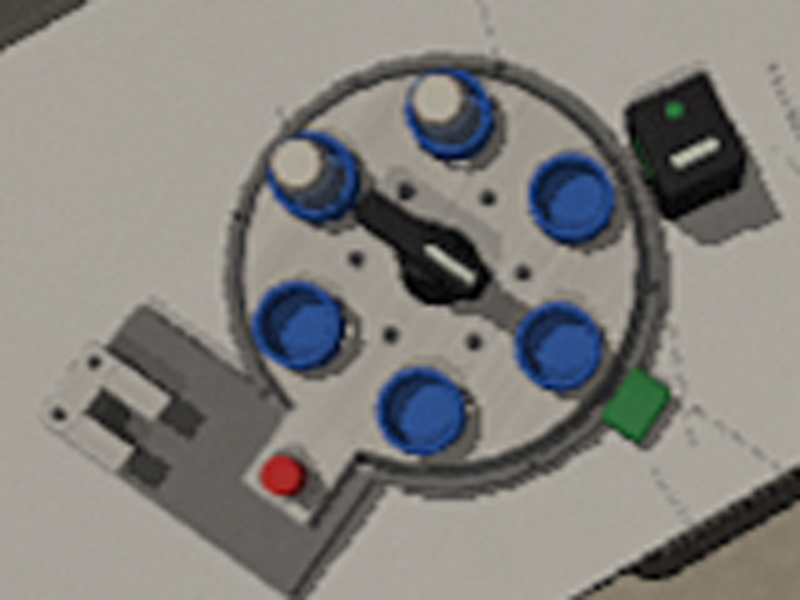

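The crop shows the cups clearly: the load pocket is at crop (560,345) next to the lug (638,405). The knob bar lies along the lug axis, and the slot of the bracket opens toward lower right, as described.

```bash
cat > m2.py <<'E'
from m import *
from scipy.optimize import least_squares
def cloud(d):
    v,u=np.mgrid[:420,:560]; Z=d['depth']; c=np.stack([(u-d['cx'])/d['fx']*Z,(v-d['cy'])/d['fy']*Z,Z],-1)
    P=c@np.array(d['attitude']).T+np.array(d['position']); P[Z==0]=np.nan; return P
def top_hull(b,box,z,f=blu):
    return np.array([onplane(d,*c,z)[:2] for c,a in blobs(d,f,box) if a>b])
if __name__=='__main__':
    P=cloud(d)
    for nm,(u,v) in dict(bench=(320,240),disc=(240,252),knob=(239,238),pin=(206,279),plate=(164,270),vial=(394,161),reader=(288,208)).items(): print(nm,P[v-1:v+2,u-1:u+2].reshape(-1,3)[::4].round(1).tolist())
    C=[(c,a) for c,a in blobs(d,blu,(190,190,290,290)) if a>200]; C={k:onplane(d,*c,45.5)[:2] for k,(c,a) in zip((240,120,180,0),[C[0],C[1],C[2],C[3]])}
    C[150]=C.pop(0); ang=[]; 
    # cups: reader 240, load 180, 120 next, 60
    pts=np.array([C[240],C[180],C[150],C[120]]); th=np.radians([240,180,120,60])
    print(pts.round(1))
    z=pts@[1,1j]; A=np.c_[np.exp(1j*th),np.ones(4)]; s,res,_,_=np.linalg.lstsq(A,z,rcond=None)
    print('scale',abs(s[0]),'yaw',np.degrees(np.angle(s[0])),'ctr',s[1],'res',abs(A@s-z).round(2))
    print('pin', onplane(d,206.2,279.7,48)); 
    o=s[1]+np.exp(1j*np.angle(s[0]))*100j; print('bore pred',o)
    # triangulate pin with side view
    def tri(pt,ps):
        o1,r1=ray(d,*pt);o2,r2=ray(s_,*ps); t=np.linalg.lstsq(np.c_[r1,-r2],o2-o1,rcond=None)[0]; return o1+r1*t[0],o2+r2*t[1]
    s_=dict(np.load('side0.npz'))
    print('pin tri',tri((206.2,279.7),(211.3,219.6)))
    # plate by height
    for nm,(x0,y0,x1,y1),(a,b),f in(('vial',(375,145,410,178),(44,60),None),('spare',(352,195,378,222),(44,60),None),('pin',(196,268,218,292),(55,66),None),('knob',(215,215,265,260),(108,122),None),('reader',(270,190,305,230),(70,82),None),('plate',(155,245,200,290),(51,60),None)):
        Q=P[y0:y1,x0:x1].reshape(-1,3); Q=Q[(Q[:,2]>a)&(Q[:,2]<b)]; r=cv2.minAreaRect(Q[:,:2].astype(np.float32)); print(nm,len(Q),Q.mean(0).round(1),'rect',np.round(r[0],1),np.round(r[1],1),round(r[2],1))
    print('vialk', onplane(d,393.8,161.7,46))
E
python3 m2.py
```

```text
bench [[547.4, 49.2, 1.7], [545.4, 47.2, 1.5], [543.6, 45.0, -1.1]]
disc [[521.7, 208.7, 31.4], [519.5, 206.6, 33.4], [517.4, 204.5, 35.1]]
knob [[539.8, 202.9, 118.5], [538.4, 201.5, 114.8], [536.4, 199.4, 117.2]]
pin [[468.7, 270.2, 60.2], [466.7, 267.7, 63.4], [464.9, 266.1, 61.6]]
plate [[486.1, 350.7, 58.5], [484.5, 349.9, 53.4], [482.3, 346.4, 60.0]]
vial [[698.2, -96.3, 50.5], [695.1, -97.3, 54.4], [nan, nan, nan]]
reader [[601.2, 114.1, 75.4], [598.9, 112.3, 77.8], [597.3, 110.4, 75.6]]
[[572.1 159.4]
 [514.7 164.7]
 [490.  217.1]
 [523.2 265.3]]
scale 58.16468809775668 yaw 54.99814591428452 ctr (547.8184805510956+212.27176232590182j) res [0.27 0.22 0.26 0.29]
pin [465.74489992 269.7091712   48.        ]
bore pred (465.9051322527177+269.632056698827j)
pin tri (array([465.71272065, 269.50041428,  49.35537714]), array([466.63303439, 269.21356988,  49.33304703]))
vial 84 [696.2 -97.2  50. ] rect [696.9 -97.8] [18.4 20.5] 44.9
spare 84 [604.3 -39.   50.1] rect [605.  -39.4] [18.8 18.2] 27.1
pin 57 [466.1 269.5  60.8] rect [465.9 269.9] [13.2 14.8] 0.5
knob 228 [547.6 212.2 115.6] rect [548.1 212.5] [54.1 14. ] 55.0
reader 399 [592.6 115.8  75.8] rect [592.9 116.1] [40.2 36.8] 26.0
plate 298 [493.3 339.6  55.9] rect [492.3 338.6] [38.3 36.2] 55.0
vialk [695.92443784 -98.74644868  46.        ]
```

Run:
```python
from m2 import *
P=cloud(d).reshape(-1,3); P=P[~np.isnan(P[:,0])]
v=np.array([696.4,-98.2]); r=P[:,:2]-v; D=np.hypot(*r.T)
Q=(P[:,2]>15)&(D<160)&(D>22); a=np.degrees(np.arctan2(r[:,1],r[:,0]))
for k in range(-180,180,20):
    m=Q&(a>=k)&(a<k+20)
    if m.sum()>3: i=np.argsort(D[m])[:1]; print(k,'near',D[m].min().round(),'zmax',P[m,2].max().round())
ctr=np.array([547.9,212.3]); c,s_=np.cos(np.radians(55)),np.sin(np.radians(55)); ex=np.array([c,s_]);ey=np.array([-s_,c])
g=cv2.cvtColor(d['image'],cv2.COLOR_RGB2GRAY)
def prof(x,y,z=56):
    p=ctr+ex*x+ey*y; u,vv=proj(d,[*p,z]); return int(cv2.getRectSubPix(g,(1,1),(float(u),float(vv)))[0,0])
for y in (104,118): print('y',y,[(x,prof(x,y)) for x in range(44,100,2)])
for x in (55,60,66,72,78): print('x',x,[(y,prof(x,y)) for y in range(94,144,2)])
```

```text
-80 near 145.0 zmax 70.0
-60 near 79.0 zmax 67.0
-40 near 81.0 zmax 67.0
-20 near 101.0 zmax 148.0
0 near 128.0 zmax 149.0
20 near 133.0 zmax 147.0
40 near 122.0 zmax 190.0
60 near 133.0 zmax 187.0
140 near 100.0 zmax 56.0
y 104 [(44, 56), (46, 56), (48, 55), (50, 63), (52, 127), (54, 159), (56, 158), (58, 156), (60, 155), (62, 156), (64, 155), (66, 156), (68, 157), (70, 157), (72, 156), (74, 153), (76, 145), (78, 157), (80, 149), (82, 113), (84, 95), (86, 125), (88, 156), (90, 155), (92, 161), (94, 163), (96, 163), (98, 165)]
y 118 [(44, 95), (46, 96), (48, 95), (50, 87), (52, 83), (54, 86), (56, 84), (58, 77), (60, 56), (62, 44), (64, 43), (66, 42), (68, 43), (70, 51), (72, 52), (74, 56), (76, 120), (78, 161), (80, 154), (82, 153), (84, 153), (86, 152), (88, 155), (90, 157), (92, 163), (94, 162), (96, 161), (98, 162)]
x 55 [(94, 82), (96, 81), (98, 65), (100, 107), (102, 158), (104, 159), (106, 156), (108, 158), (110, 155), (112, 112), (114, 78), (116, 83), (118, 84), (120, 59), (122, 44), (124, 109), (126, 160), (128, 158), (130, 154), (132, 155), (134, 150), (136, 141), (138, 157
[... 508 characters left out ...]
(126, 159), (128, 156), (130, 151), (132, 152), (134, 152), (136, 143), (138, 159), (140, 163), (142, 161)]
x 72 [(94, 81), (96, 72), (98, 45), (100, 110), (102, 154), (104, 156), (106, 153), (108, 154), (110, 155), (112, 95), (114, 48), (116, 50), (118, 52), (120, 50), (122, 52), (124, 106), (126, 158), (128, 154), (130, 152), (132, 153), (134, 146), (136, 139), (138, 157), (140, 162), (142, 161)]
x 78 [(94, 79), (96, 75), (98, 57), (100, 98), (102, 160), (104, 157), (106, 153), (108, 154), (110, 156), (112, 157), (114, 153), (116, 162), (118, 161), (120, 156), (122, 158), (124, 153), (126, 156), (128, 157), (130, 151), (132, 151), (134, 140), (136, 142), (138, 160), (140, 163), (142, 162)]
```

```bash
cat >> h.py <<'E'
C=np.array([547.9,212.3]); EX=np.array([np.cos(np.radians(55)),np.sin(np.radians(55))]); EY=np.array([-EX[1],EX[0]])
def ch(x,y): return C+EX*x+EY*y
def delta(p,yaw,st=None):
    """tool-frame shift and turn to bring TCP to p with tool y at world angle yaw (mod 180)"""
    s=st or telemetry.sense(); R=np.array(s['orientation']); v=R.T@(np.array(p,float)-np.array(s['position']))
    a=np.degrees(np.arctan2(R[1,1],R[0,1])); t=(yaw-a+90)%180-90
    print('t',round(s['t'],2),'shift',v.round(1).tolist(),'turn',round(-np.radians(t),4),'pos',np.round(s['position'],1).tolist(),'yaw',round(a,2),'tilt',np.round(R[:2,2],4).tolist(),'F',np.round(s['force'],1).tolist(),'w',round(s['gripper_width'],3),'q1,q7',np.round(s['q'],0)[[0,6]])
E
python3 -c "
from h import *
delta([696.4,-98.2,180],-35)"
```

```text
t 0.1 shift [639.9, -357.4, 123.6] turn -0.672 pos [184.4, -622.8, 303.1] yaw -73.5 tilt [-0.0006, 0.0015] F [0.5, 0.5, 0.2] w 0.997 q1,q7 [70. -4.]
```

arm_command(targets=[[[50,-28,10],-0.08,0.6],[[110,-61,22],-0.2,0.6],[[165,-92,33],-0.3,0.6],[[220,-123,44],-0.4,0.6],[[275,-154,55],-0.5,0.6],[[330,-184,66],-0.6,0.6],[[385,-215,77],-0.672,0.6],[[440,-246,88],-0.672,0.6]])

```text
t: 1.1
position: [526.5, -272.4, 218.0]
orientation: [[0.573, 0.819, -0.0], [0.819, -0.573, 0.0], [-0.0, -0.0, -1.0]]
force: [0.3, -0.3, 0.1]
gripper_width: 0.603
grip_force: 0.0
```

```bash
python3 -c "
from h import *
delta([696.4,-98.2,180],-35)"
```

```text
t 1.1 shift [240.2, 39.3, 38.0] turn 0.0003 pos [526.5, -272.4, 218.0] yaw -34.99 tilt [-0.0004, 0.0001] F [0.3, -0.3, 0.1] w 0.603 q1,q7 [ 33. -20.]
```

arm_command(targets=[[[50,8,10],0,0.6],[[110,18,20],0,0.6],[[170,28,30],0,0.6],[[226,37,36],0,0.6],[[226,37,36],0,0.6],[[226,37,36],0,0.6]])

```text
t: 1.85
position: [684.9, -110.4, 181.9]
orientation: [[0.574, 0.819, -0.002], [0.819, -0.574, -0.001], [-0.001, -0.001, -1.0]]
force: [-0.4, -0.3, 0.2]
gripper_width: 0.598
grip_force: 0.0
```

```bash
python3 -c "
from h import *
delta([696.4,-98.2,100],-35)
d=grab('side'); i=d['image'][200:330,300:480]; cv2.imwrite('pics/s1.png',cv2.resize(i,None,fx=4,fy=4,interpolation=cv2.INTER_CUBIC)[...,::-1])"
```

```text
t 1.85 shift [16.7, 2.5, 81.9] turn 0.0001 pos [684.9, -110.4, 181.9] yaw -35.0 tilt [-0.0015, -0.0007] F [-0.4, -0.3, 0.2] w 0.598 q1,q7 [ 14. -38.]
```

View pics/s1.png

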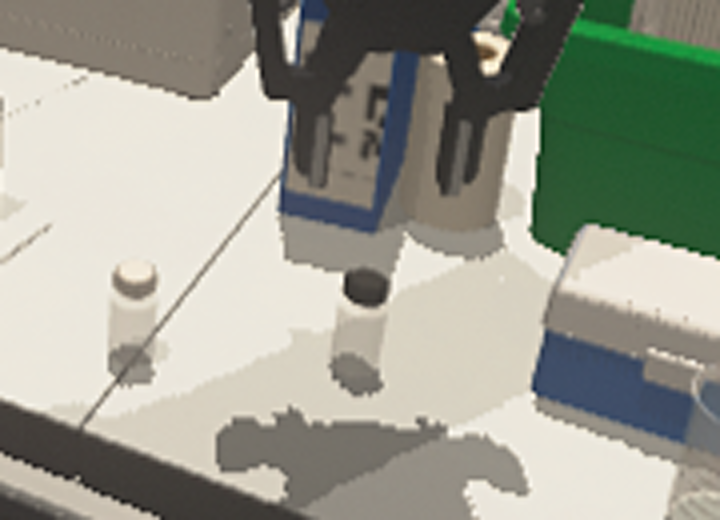

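The gripper stands above the black-capped vial (crop 365,285), just short of it, with the way down clear.

arm_command(targets=[[[16.7,2.5,10],0,0.6],[[16.7,2.5,40],0,0.6],[[16.7,2.5,65],0,0.6],[[16.7,2.5,82],0,0.6],[[16.7,2.5,82],0,0.6]])

```text
t: 2.52
position: [696.3, -97.6, 99.1]
orientation: [[0.574, 0.819, -0.003], [0.819, -0.574, 0.0], [-0.001, -0.002, -1.0]]
force: [-0.4, -0.5, -0.2]
gripper_width: 0.604
grip_force: 0.0
```

```bash
python3 -c "
from h import *
delta([696.4,-98.2,100],-35)"
```

```text
t 2.52 shift [-0.4, 0.4, -0.9] turn -0.0003 pos [696.3, -97.6, 99.1] yaw -35.02 tilt [-0.0026, 0.0004] F [-0.4, -0.5, -0.2] w 0.604 q1,q7 [ 12. -40.]
```

arm_command(targets=[[[0,0,-1],0,0.25],[[0,0,-1],0,0.2],[[0,0,-1],0,0.15],[[0,0,-1],0,0.15],[[0,0,-1],0,0.15],[[0,0,-1],0,0.15]])

```text
t: 3.28
position: [698.1, -97.7, 103.4]
orientation: [[0.574, 0.819, 0.002], [0.819, -0.574, -0.0], [0.001, 0.002, -1.0]]
force: [-0.4, 0.0, 7.6]
gripper_width: 0.227
grip_force: 58.8
```

```bash
python3 -c "
from h import *
delta([696.4,-98.2,190],-35)"
```

```text
t 3.27 shift [-1.3, -0.9, -86.6] turn -0.0003 pos [698.1, -97.7, 103.4] yaw -35.01 tilt [0.0023, -0.0001] F [-0.4, 0.0, 7.6] w 0.227 q1,q7 [ 12. -40.]
```

arm_command(targets=[[[0,0,-10],0,0.15],[[0,0,-40],0,0.15],[[0,0,-70],0,0.15],[[0,0,-100],0,0.15],[[0,0,-100],0,0.15]])

```text
t: 3.9
position: [698.9, -97.9, 205.3]
orientation: [[0.574, 0.819, 0.006], [0.819, -0.574, -0.001], [0.003, 0.005, -1.0]]
force: [0.2, 0.1, -1.1]
gripper_width: 0.231
grip_force: 58.8
```

```bash
python3 -c "
from h import *
p=ch(-58,0); print(p)
delta([*p,200],-35)
d=grab('side'); i=d['image'][150:300,300:480]; cv2.imwrite('pics/s2.png',cv2.resize(i,None,fx=4,fy=4,interpolation=cv2.INTER_CUBIC)[...,::-1])"
```

```text
[514.63256669 164.78918143]
t 3.9 shift [109.4, -301.7, 4.0] turn -0.0004 pos [698.9, -97.9, 205.3] yaw -35.02 tilt [0.0061, -0.0006] F [0.2, 0.1, -1.1] w 0.231 q1,q7 [ 13. -39.]
```

View pics/s2.png

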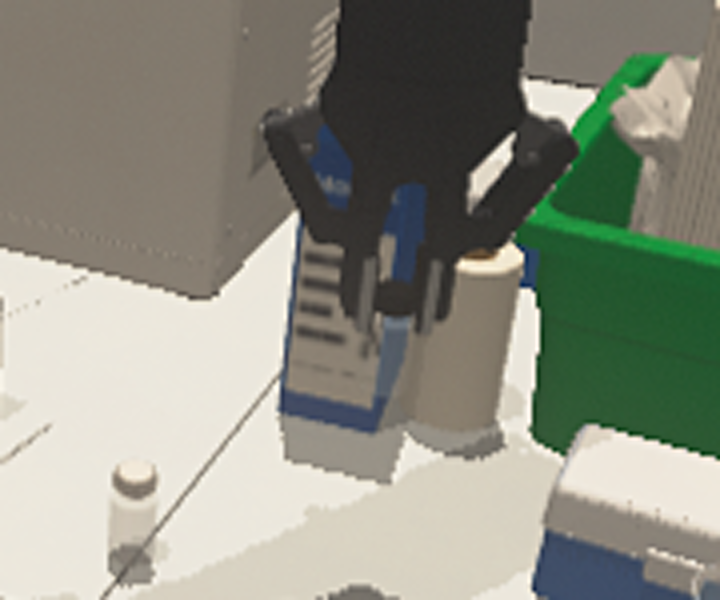

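The vial has left the bench and the cap is between the pads (398,300), but the body is hard to make out. I'll check it with depth.

```bash
python3 -c "
from m2 import *
d=grab('side'); P=cloud(d); 
g=[689,0];s=telemetry.sense();p=np.array(s['position'])
X=P-p; R=np.array(s['orientation']); L=X@R
m=(np.hypot(L[...,0],L[...,1])<45)&(L[...,2]>25)&(L[...,2]<190)
for z in range(30,150,6):
    k=m&(L[...,2]>=z)&(L[...,2]<z+6)
    if k.sum(): print(z,k.sum(),'x',L[k][:,0].min().round(),L[k][:,0].max().round(),'y',np.percentile(L[k][:,1],[2,50,98]).round(), d['image'][k].mean(0).round())
i=d['image'][200:290,360:440]; cv2.imwrite('pics/s3.png',cv2.resize(i,None,fx=7,fy=6,interpolation=cv2.INTER_CUBIC)[...,::-1])"
```

```text
30 57 x -12.0 12.0 y [-22.  11.  24.] [70. 66. 61.]
36 59 x -12.0 12.0 y [-22.  11.  23.] [69. 66. 61.]
42 62 x -12.0 11.0 y [-22.  11.  24.] [70. 66. 62.]
48 117 x -13.0 7.0 y [-22.   1.  23.] [64. 60. 57.]
54 80 x -12.0 4.0 y [-21.  -0.  24.] [68. 65. 61.]
60 73 x -13.0 -3.0 y [-18.   0.  21.] [99. 97. 93.]
66 47 x -14.0 -7.0 y [-15.   1.  15.] [93. 93. 93.]
72 37 x -14.0 -3.0 y [-10.  -1.  11.] [98. 98. 98.]
78 39 x -14.0 -2.0 y [-10.  -1.  12.] [107. 106. 104.]
84 36 x -14.0 1.0 y [-10.  -2.  11.] [117. 114. 109.]
90 36 x -14.0 -4.0 y [-10.  -0.  11.] [116. 113. 109.]
96 25 x -13.0 1.0 y [-11.  -3.  10.] [121. 117. 111.]
```

View pics/s3.png

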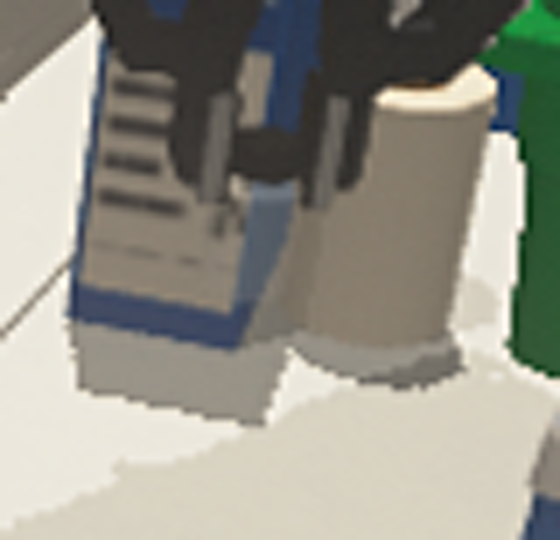

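arm_command(targets=[[[15,-40,2],0,0.15],[[35,-95,4],0,0.15],[[55,-150,4],0,0.15],[[75,-205,4],0,0.15],[[95,-260,4],0,0.15],[[110.8,-301.7,4],0,0.15],[[110.8,-301.7,4],0,0.15],[[110.8,-301.7,4],0,0.15]])

```text
t: 5.0
position: [513.5, 165.3, 196.9]
orientation: [[0.574, 0.819, -0.001], [0.819, -0.574, -0.001], [-0.001, -0.0, -1.0]]
force: [-0.2, -0.0, -0.4]
gripper_width: 0.225
grip_force: 58.8
```

```bash
cat > m3.py <<'E'
from m2 import *
def held(r=11.5,z0=64,z1=98):
    d=grab('side'); s=telemetry.sense(); R=np.array(s['orientation']); L=(cloud(d)-np.array(s['position']))@R
    k=(np.hypot(L[...,0]+1,L[...,1])<20)&(L[...,2]>z0)&(L[...,2]<z1); Q=L[k]
    for a,b in((z0,(z0+z1)/2),((z0+z1)/2,z1),(z0,z1)):
        q=Q[(Q[:,2]>=a)&(Q[:,2]<b)]; f=least_squares(lambda c:np.hypot(q[:,0]-c[0],q[:,1]-c[1])-r,[0,0],loss='soft_l1'); print('axis in tool',a,b,len(q),f.x.round(2))
    return d
E
python3 -c "
from m3 import *
d=held()
delta([515.4,165.9,160],-35)"
```

```text
axis in tool 64 81.0 92 [-1.52 -0.09]
axis in tool 81.0 98 73 [-1.3  -0.11]
axis in tool 64 98 165 [-1.42 -0.1 ]
t 5.05 shift [1.9, 0.5, 37.0] turn -0.0018 pos [513.9, 164.7, 197.0] yaw -35.1 tilt [-0.0007, -0.0011] F [-0.2, 0.1, -0.4] w 0.231 q1,q7 [-10. -68.]
```

arm_command(targets=[[[1.7,0.2,10],0,0.15],[[1.7,0.2,25],0,0.15],[[1.7,0.2,31],0,0.15],[[1.7,0.2,31],0,0.15]])

```text
t: 5.55
position: [514.3, 167.1, 165.7]
orientation: [[0.574, 0.819, -0.002], [0.819, -0.574, -0.001], [-0.001, -0.001, -1.0]]
force: [-0.2, 0.5, -0.2]
gripper_width: 0.227
grip_force: 58.8
```

```bash
python3 -c "
from m3 import *
d=held()
for k in range(3): delta([515.4,165.9,138],-35); grab('top')"
```

```text
axis in tool 64 81.0 90 [-1.93  0.56]
axis in tool 81.0 98 73 [-1.94  0.24]
axis in tool 64 98 163 [-1.93  0.37]
t 5.6 shift [-0.7, 1.5, 28.3] turn -0.0002 pos [514.6, 167.3, 166.3] yaw -35.01 tilt [-0.0006, -0.0002] F [-0.1, 0.1, -0.4] w 0.229 q1,q7 [-11. -69.]
t 5.65 shift [-0.9, 1.4, 28.6] turn -0.0001 pos [514.8, 167.5, 166.6] yaw -35.01 tilt [-0.0, 0.0001] F [-0.2, 0.4, -0.4] w 0.229 q1,q7 [-11. -69.]
t 5.7 shift [-1.1, 1.3, 28.9] turn -0.0001 pos [514.9, 167.5, 166.9] yaw -35.01 tilt [0.0005, 0.0002] F [-0.1, -0.5, -1.2] w 0.225 q1,q7 [-11. -69.]
```

arm_command(targets=[[[-0.5,1.2,0],0,0.15],[[-0.5,1.2,3],0,0.15],[[-0.5,1.2,7],0,0.15],[[-0.5,1.2,11],0,0.15],[[-0.5,1.2,14],0,0.15]])

```text
t: 6.38
position: [515.3, 166.3, 152.2]
orientation: [[0.574, 0.819, -0.0], [0.819, -0.574, -0.0], [-0.0, -0.0, -1.0]]
force: [-0.0, -0.5, -0.2]
gripper_width: 0.226
grip_force: 58.8
```

```bash
python3 -c "
from m3 import *
delta([515.4,165.9,138],-35)"
```

```text
t 6.38 shift [-0.2, 0.3, 14.2] turn -0.0001 pos [515.3, 166.3, 152.2] yaw -35.0 tilt [-0.0004, -0.0001] F [-0.0, -0.5, -0.2] w 0.226 q1,q7 [-11. -69.]
```

arm_command(targets=[[[-0.2,0.3,4],0,0.15],[[-0.2,0.3,8],0,0.15],[[-0.2,0.3,12],0,0.15],[[-0.2,0.3,14],0,0.15],[[-0.2,0.3,15],0,0.15]])

```text
t: 7.0
position: [515.8, 166.1, 138.2]
orientation: [[0.574, 0.819, 0.0], [0.819, -0.574, -0.0], [0.0, 0.0, -1.0]]
force: [-3.3, -0.6, 13.0]
gripper_width: 0.227
grip_force: 60.5
```

```bash
python3 -c "
from m3 import *
delta([515.4,165.9,138],-35); grab('top'); delta([515.4,165.9,138],-35)"
```

```text
t 7.0 shift [-0.4, -0.2, 0.2] turn -0.0002 pos [515.8, 166.1, 138.2] yaw -35.01 tilt [0.0004, -0.0001] F [-3.3, -0.6, 13.0] w 0.227 q1,q7 [-11. -70.]
t 7.05 shift [-0.3, -0.2, 0.2] turn -0.0001 pos [515.7, 166.1, 138.2] yaw -35.01 tilt [0.0002, -0.0002] F [-2.0, -1.6, 6.9] w 0.224 q1,q7 [-11. -70.]
```

arm_command(targets=[[[0,0,0],0,0.3],[[0,0,0],0,0.4],[[0,0,0],0,0.45],[[0,0,0],0,0.45],[[0,0,-15],0,0.45],[[0,0,-50],0,0.45],[[0,0,-85],0,0.45],[[0,0,-85],0,0.45]])

```text
t: 8.05
position: [517.3, 166.7, 226.2]
orientation: [[0.574, 0.819, 0.006], [0.819, -0.574, 0.002], [0.005, 0.004, -1.0]]
force: [0.7, -0.6, -0.4]
gripper_width: 0.451
grip_force: 0.0
```

```bash
python3 -c "
from m3 import *
d=grab('side'); i=d['image'][170:280,180:320]; cv2.imwrite('pics/s4.png',cv2.resize(i,None,fx=5,fy=5,interpolation=cv2.INTER_CUBIC)[...,::-1])
P=cloud(d).reshape(-1,3); p=ch(-58,0); k=(np.hypot(*(P[:,:2]-p).T)<15)&(P[:,2]>62)&(P[:,2]<100); print(k.sum(),P[k].mean(0),np.percentile(P[k][:,2],[5,50,95,100]))
print(ch(0,100)); delta([465.9,269.6,170],55)"
```

```text
129 [513.10103584 158.30076318  76.82602875] [63.82158929 75.57984553 88.00421404 88.82121285]
[465.98479557 269.65764364]
t 8.1 shift [55.6, -100.7, 54.4] turn 1.5706 pos [516.3, 166.2, 224.5] yaw -35.01 tilt [0.0033, 0.001] F [-0.1, 0.5, 0.9] w 0.446 q1,q7 [ -9. -67.]
```

View pics/s4.png

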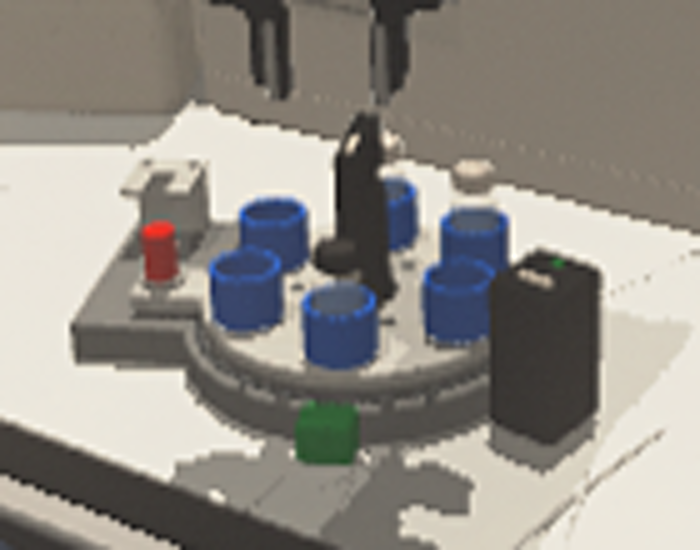

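The black cap (337,255) stands in the load pocket with its top at 88 mm, so the vial is seated. The pin (160,250) is untouched. Next is the pin.

arm_command(targets=[[[7,-13,0],-0.18,0.45],[[14,-25,0],-0.36,0.45],[[21,-38,0],-0.54,0.45],[[28,-50,0],-0.72,0.45],[[35,-63,10],-0.9,0.45],[[42,-76,20],-1.08,0.45],[[49,-88,30],-1.26,0.45],[[55.6,-100.7,40],-1.44,0.45]])

```text
t: 9.1
position: [464.2, 269.3, 181.6]
orientation: [[-0.741, 0.671, -0.001], [0.671, 0.741, -0.001], [0.001, -0.001, -1.0]]
force: [0.9, -1.4, -0.2]
gripper_width: 0.449
grip_force: 0.0
```

```bash
python3 -c "
from m3 import *
delta([465.9,269.6,150],55)"
```

```text
t 9.1 shift [-1.0, 1.4, 31.6] turn -0.125 pos [464.2, 269.3, 181.6] yaw 47.84 tilt [-0.0014, -0.0007] F [0.9, -1.4, -0.2] w 0.449 q1,q7 [ -8. -10.]
```

arm_command(targets=[[[-1,1.4,5],-0.125,0.45],[[-1,1.4,20],-0.125,0.45],[[-1,1.4,31],-0.125,0.45],[[-1,1.4,31],-0.125,0.45],[[-1,1.4,31],-0.125,0.45]])

```text
t: 9.72
position: [466.7, 269.7, 151.7]
orientation: [[-0.815, 0.579, 0.0], [0.579, 0.815, -0.0], [-0.0, 0.0, -1.0]]
force: [-0.4, 0.3, -0.2]
gripper_width: 0.45
grip_force: 0.0
```

```bash
python3 -c "
from m3 import *
delta([465.9,269.6,113],55)"
```

```text
t 9.72 shift [0.6, -0.6, 38.7] turn -0.0065 pos [466.7, 269.7, 151.7] yaw 54.63 tilt [0.0001, -0.0] F [-0.4, 0.3, -0.2] w 0.45 q1,q7 [-8. -6.]
```

arm_command(targets=[[[0.6,-0.6,12],-0.006,0.45],[[0.6,-0.6,26],-0.006,0.45],[[0.6,-0.6,38.5],-0.006,0.45],[[0.6,-0.6,38.5],-0.006,0.45],[[0.6,-0.6,38.5],-0.006,0.45]])

```text
t: 10.35
position: [465.8, 269.7, 113.1]
orientation: [[-0.819, 0.573, -0.0], [0.573, 0.819, 0.0], [0.0, 0.0, -1.0]]
force: [1.5, -0.3, 0.8]
gripper_width: 0.451
grip_force: 0.0
```

```bash
python3 -c "
from m3 import *
delta([465.9,269.6,113],55)"
```

```text
t 10.35 shift [-0.1, -0.0, 0.1] turn 0.0003 pos [465.8, 269.7, 113.1] yaw 55.02 tilt [-0.0001, 0.0001] F [1.5, -0.3, 0.8] w 0.451 q1,q7 [-10.  -9.]
```

Spot on. I'll close on the head.

arm_command(targets=[[[0,0,0],0,0.25],[[0,0,0],0,0.15],[[0,0,0],0,0.08],[[0,0,0],0,0.08],[[0,0,0],0,0.08],[[0,0,0],0,0.08]])

```text
t: 11.1
position: [466.1, 269.8, 113.7]
orientation: [[-0.819, 0.574, 0.001], [0.574, 0.819, 0.0], [-0.0, 0.001, -1.0]]
force: [-0.3, -0.2, 7.3]
gripper_width: 0.16
grip_force: 59.1
```

```bash
python3 -c "
from m3 import *
delta([*ch(0,100),165],55)"
```

```text
t 11.1 shift [0.0, -0.1, -51.3] turn 0.0001 pos [466.1, 269.8, 113.7] yaw 55.0 tilt [0.0009, 0.0005] F [-0.3, -0.2, 7.3] w 0.16 q1,q7 [-10.  -9.]
```

arm_command(targets=[[[0,0,-6],0,0.08],[[0,0,-14],0,0.08],[[0,0,-22],0,0.08],[[0,0,-32],0,0.08],[[0,0,-45],0,0.08],[[0,0,-50],0,0.08],[[0,0,-50],0,0.08]])

```text
t: 11.98
position: [466.0, 269.6, 163.6]
orientation: [[-0.819, 0.574, 0.001], [0.574, 0.819, 0.0], [-0.0, 0.001, -1.0]]
force: [0.6, 0.4, -0.8]
gripper_width: 0.165
grip_force: 58.6
```

```bash
python3 -c "
from m3 import *
print(ch(66,118)); delta([*ch(66,118),164],55)
d=grab('side'); i=d['image'][140:280,160:320]; cv2.imwrite('pics/s5.png',cv2.resize(i,None,fx=4,fy=4,interpolation=cv2.INTER_CUBIC)[...,::-1])
for f,n in((red,'red'),): print(blobs(d,f,(190,180,235,240)))
s=telemetry.sense(); R=np.array(s['orientation']); L=(cloud(d)-np.array(s['position']))@R
k=(np.hypot(L[...,0],L[...,1])<25)&(L[...,2]>70)&(L[...,2]<115)
for z in range(60,114,4):
    q=L[k&(L[...,2]>=z)&(L[...,2]<z+4)]
    if len(q): print(z,len(q),q[:,0].min().round(1),np.median(q,0).round(1),q[:,1].min().round(1),q[:,1].max().round(1))"
```

```text
[489.09610357 334.04605441]
t 11.97 shift [18.1, 66.1, -0.4] turn -0.0 pos [466.0, 269.6, 163.6] yaw 55.0 tilt [0.0007, 0.0003] F [0.6, 0.4, -0.8] w 0.165 q1,q7 [-7. -5.]
[]
68 4 -8.7 [ -6.6 -13.8  70.6] -14.0 8.7
72 3 -8.4 [-7.9 -6.7 74. ] -7.5 -0.0
76 20 -10.6 [-3.1 -5.7 77.9] -10.5 7.5
80 3 -9.7 [-3.4 -2.6 83.2] -4.3 2.0
84 4 -5.6 [-4.4 -3.2 85.9] -4.0 -0.5
88 5 -5.3 [-2.9 -2.6 89.2] -5.8 -2.3
92 5 -4.4 [-2.3 -2.1 94.8] -5.9 -0.8
96 4 -4.6 [-2.6 -3.3 98.4] -5.0 -1.9
100 4 -4.7 [ -1.9  -2.8 102.2] -3.7 -2.3
104 2 -2.7 [ -2.1  -0.5 106.3] -2.6 1.6
```

View pics/s5.png

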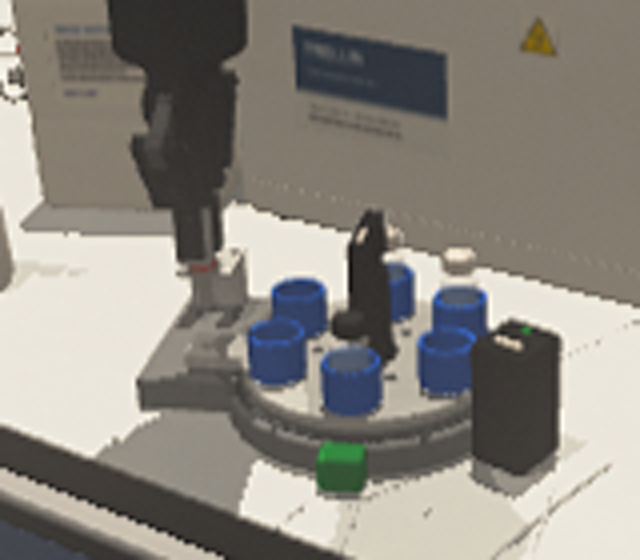

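The pin is out and hangs upright in the gripper: red sliver and collar at (203,268–305).

arm_command(targets=[[[4,12,-8],0,0.08],[[12,44,-8],0,0.08],[[18.1,66.1,-8],0,0.08],[[18.1,66.1,-8],0,0.08],[[18.1,66.1,-8],0,0.08]])

```text
t: 12.65
position: [488.6, 333.6, 170.9]
orientation: [[-0.819, 0.573, -0.001], [0.573, 0.819, -0.001], [0.0, -0.001, -1.0]]
force: [0.4, -1.0, -1.3]
gripper_width: 0.16
grip_force: 58.7
```

```bash
python3 -c "
from m3 import *
delta([*ch(66,118),142],55)
grab('top');delta([*ch(66,118),142],55)"
```

```text
t 12.65 shift [-0.2, 0.7, 28.9] turn 0.0002 pos [488.6, 333.6, 170.9] yaw 55.01 tilt [-0.0007, -0.001] F [0.4, -1.0, -1.3] w 0.16 q1,q7 [-13.  -8.]
t 12.7 shift [0.2, 1.0, 28.9] turn -0.0003 pos [488.7, 333.2, 170.9] yaw 54.98 tilt [-0.0006, -0.0012] F [-0.7, 0.4, -0.7] w 0.161 q1,q7 [-13.  -8.]
```

arm_command(targets=[[[0,0.8,4],0,0.08],[[0,0.8,9],0,0.08],[[0,0.8,13],0,0.08],[[0,0.8,16],0,0.08],[[0,0.8,16],0,0.08]])

```text
t: 13.32
position: [489.2, 334.6, 154.8]
orientation: [[-0.819, 0.573, -0.0], [0.573, 0.819, -0.0], [0.0, -0.0, -1.0]]
force: [-0.0, -0.2, -0.5]
gripper_width: 0.161
grip_force: 58.7
```

```bash
python3 -c "
from m3 import *
delta([*ch(66,118),140],55)"
```

```text
t 13.32 shift [-0.2, -0.5, 14.8] turn 0.0001 pos [489.2, 334.6, 154.8] yaw 55.01 tilt [-0.0004, -0.0003] F [-0.0, -0.2, -0.5] w 0.161 q1,q7 [-14.  -8.]
```

arm_command(targets=[[[-0.2,-0.5,5],0,0.08],[[-0.2,-0.5,10],0,0.08],[[-0.2,-0.5,14],0,0.08],[[-0.2,1.5,14.5],0,0.08],[[-0.2,3.3,15],0,0.08],[[-0.2,3.3,17],0,0.08],[[-0.2,3.3,17],0,0.08]])

```text
t: 14.2
position: [491.3, 337.2, 138.0]
orientation: [[-0.819, 0.574, -0.0], [0.574, 0.819, -0.0], [0.0, -0.0, -1.0]]
force: [0.5, -0.4, -1.6]
gripper_width: 0.164
grip_force: 58.7
```

```bash
python3 -c "
from m3 import *
delta([*ch(70,118),137.7],55)"
```

```text
t 14.2 shift [0.0, 0.1, 0.3] turn 0.0001 pos [491.3, 337.2, 138.0] yaw 55.01 tilt [-0.0002, -0.0002] F [0.5, -0.4, -1.6] w 0.164 q1,q7 [-14.  -9.]
```

arm_command(targets=[[[0,0,1],0,0.08],[[0,0,1.5],0,0.08],[[0,0,1.5],0,0.08]])

```text
t: 14.58
position: [491.4, 337.3, 137.7]
orientation: [[-0.819, 0.573, 0.001], [0.573, 0.819, -0.001], [-0.001, -0.0, -1.0]]
force: [-2.8, -2.9, 9.7]
gripper_width: 0.159
grip_force: 59.8
```

```bash
python3 -c "
from m3 import *
delta([*ch(70,118),137.7],55)"
```

```text
t 14.57 shift [0.0, -0.0, 0.0] turn 0.0001 pos [491.4, 337.3, 137.7] yaw 55.01 tilt [0.0005, -0.0005] F [-2.8, -2.9, 9.7] w 0.159 q1,q7 [-14.  -9.]
```

Contact at the expected height, so I'll release and rise.

arm_command(targets=[[[0,0,-0.5],0,0.2],[[0,0,-0.5],0,0.3],[[0,0,-0.5],0,0.4],[[0,0,-0.5],0,0.45],[[0,0,-15],0,0.45],[[0,0,-50],0,0.45],[[0,0,-90],0,0.45],[[0,0,-90],0,0.45]])

```text
t: 15.58
position: [492.8, 338.9, 230.8]
orientation: [[-0.819, 0.574, 0.006], [0.574, 0.819, 0.004], [-0.002, 0.007, -1.0]]
force: [-0.1, 0.1, -0.4]
gripper_width: 0.448
grip_force: 0.0
```

```bash
python3 -c "
from m3 import *
d=grab('side'); i=d['image'][170:280,180:320]; cv2.imwrite('pics/s6.png',cv2.resize(i,None,fx=5,fy=5,interpolation=cv2.INTER_CUBIC)[...,::-1])
print(blobs(d,red,(190,180,235,240)), proj(d,[*ch(70,118),72]),proj(d,[*ch(0,100),48]))
delta([*C,220],-35)"
```

```text
[([211.3, 198.9], 49)] (np.float64(211.0701473633849), np.float64(199.0145603976932)) (np.float64(211.02885650038183), np.float64(220.07530033785415))
t 15.62 shift [-117.8, -70.9, 8.7] turn 1.5707 pos [492.1, 337.9, 228.8] yaw 55.0 tilt [0.0031, 0.002] F [0.4, 0.5, -0.5] w 0.452 q1,q7 [-11.  -5.]
```

View pics/s6.png

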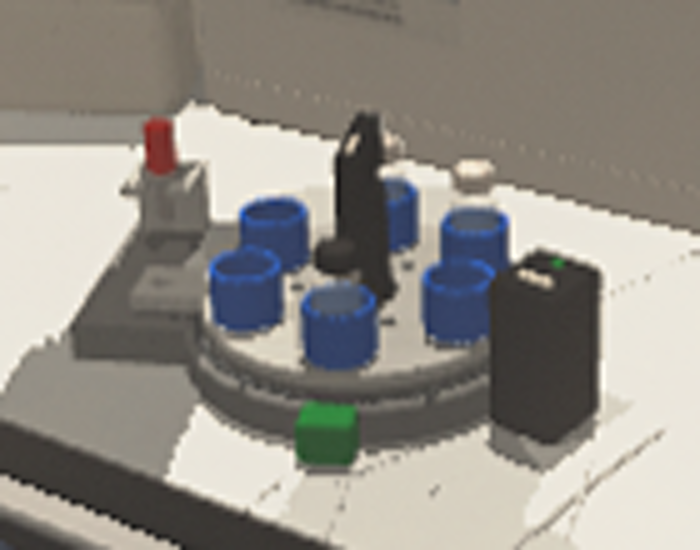

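The pin is parked in the notch: red head at (160,145), blob within 0.3 px of the predicted seat. Now the knob.

arm_command(targets=[[[-15,-9,0],0.18,0.45],[[-30,-18,0],0.36,0.45],[[-45,-27,0],0.54,0.45],[[-60,-36,0],0.72,0.45],[[-75,-45,0],0.9,0.45],[[-90,-54,0],1.08,0.45],[[-105,-63,0],1.26,0.45],[[-117.8,-70.9,5],1.44,0.45]])

```text
t: 16.62
position: [547.2, 210.7, 221.1]
orientation: [[0.467, 0.884, -0.001], [0.884, -0.467, -0.001], [-0.001, -0.0, -1.0]]
force: [-0.7, -0.1, -0.8]
gripper_width: 0.45
grip_force: 0.0
```

```bash
python3 -c "
from m3 import *
delta([*C,195],-35)"
```

```text
t 16.62 shift [1.8, -0.1, 26.1] turn 0.1246 pos [547.2, 210.7, 221.1] yaw -27.86 tilt [-0.0008, -0.0006] F [-0.7, -0.1, -0.8] w 0.45 q1,q7 [-12. -64.]
```

arm_command(targets=[[[1.8,-0.1,10],0.125,0.45],[[1.8,-0.1,20],0.125,0.45],[[1.8,-0.1,24],0.125,0.45],[[1.8,-0.1,24],0.125,0.45]])

```text
t: 17.12
position: [547.6, 213.3, 197.2]
orientation: [[0.567, 0.823, -0.001], [0.823, -0.567, -0.0], [-0.001, -0.001, -1.0]]
force: [-0.7, 0.4, -0.3]
gripper_width: 0.451
grip_force: 0.0
```

```bash
python3 -c "
from m3 import *
delta([*C,162],-35)"
```

```text
t 17.12 shift [-0.6, 0.8, 35.2] turn 0.0076 pos [547.6, 213.3, 197.2] yaw -34.56 tilt [-0.001, -0.0002] F [-0.7, 0.4, -0.3] w 0.451 q1,q7 [-14. -70.]
```

arm_command(targets=[[[-0.6,0.6,12],0.007,0.45],[[-0.6,0.6,26],0.007,0.45],[[-0.6,0.6,35],0.007,0.45],[[-0.6,0.6,35],0.007,0.45],[[-0.6,0.6,35],0.007,0.45]])

```text
t: 17.75
position: [548.3, 212.6, 162.8]
orientation: [[0.574, 0.819, 0.0], [0.819, -0.574, 0.0], [0.0, 0.0, -1.0]]
force: [-1.0, 0.3, -0.4]
gripper_width: 0.45
grip_force: 0.0
```

```bash
python3 -c "
from m3 import *
delta([*C,162],-35)"
```

```text
t 17.75 shift [-0.5, -0.1, 0.8] turn -0.001 pos [548.3, 212.6, 162.8] yaw -35.06 tilt [0.0002, 0.0001] F [-1.0, 0.3, -0.4] w 0.45 q1,q7 [-14. -72.]
```

arm_command(targets=[[[-0.4,0,0],0,0.25],[[-0.4,0,0],0,0.12],[[-0.4,0,0],0,0.06],[[-0.4,0,0],0,0.06],[[-0.4,0,0],0,0.06],[[-0.4,0,0],0,0.06]])

```text
t: 18.5
position: [548.4, 212.0, 163.2]
orientation: [[0.575, 0.818, 0.001], [0.818, -0.575, 0.0], [0.001, 0.001, -1.0]]
force: [0.2, -1.6, 6.5]
gripper_width: 0.152
grip_force: 59.8
```

```bash
python3 -c "
from m3 import *
delta([*C,162],-35)"
```

```text
t 18.5 shift [-0.0, -0.6, 1.2] turn -0.0014 pos [548.4, 212.0, 163.2] yaw -35.08 tilt [0.0011, 0.0] F [0.2, -1.6, 6.5] w 0.152 q1,q7 [-14. -72.]
```

arm_command(targets=[[[0,0,0],-0.05,0.06],[[0,0,0],-0.13,0.06],[[0,0,0],-0.21,0.06],[[0,0,0],-0.29,0.06],[[0,0,0],-0.37,0.06],[[0,0,0],-0.45,0.06],[[0,0,0],-0.53,0.06],[[0,0,0],-0.61,0.06]])

```text
t: 19.5
position: [548.1, 212.1, 163.2]
orientation: [[-0.0, 1.0, 0.001], [1.0, 0.0, -0.0], [-0.0, 0.001, -1.0]]
force: [-0.2, -1.9, 5.7]
gripper_width: 0.153
grip_force: 60.1
```

```bash
python3 -c "
from m3 import *
delta([*C,162],25); print(telemetry.sense()['moment'])"
```

```text
t 19.5 shift [0.2, -0.2, 1.2] turn -0.4361 pos [548.1, 212.1, 163.2] yaw 0.01 tilt [0.0005, -0.0001] F [-0.2, -1.9, 5.7] w 0.153 q1,q7 [ -8. -42.]
[-0.29861772  0.2121359  -0.06487649]
```

arm_command(targets=[[[0,0,0],-0.08,0.06],[[0,0,0],-0.16,0.06],[[0,0,0],-0.24,0.06],[[0,0,0],-0.32,0.06],[[0,0,0],-0.39,0.06],[[0,0,0],-0.436,0.06],[[0,0,0],-0.436,0.06],[[0,0,0],-0.436,0.06]])

```text
t: 20.5
position: [547.9, 212.0, 163.2]
orientation: [[-0.42, 0.907, 0.0], [0.907, 0.42, -0.0], [-0.0, -0.0, -1.0]]
force: [-1.6, -1.7, 6.8]
gripper_width: 0.149
grip_force: 60.2
```

```bash
python3 -c "
from m3 import *
delta([*C,162],25); print(telemetry.sense()['moment'])"
```

```text
t 20.5 shift [0.2, 0.1, 1.2] turn -0.0024 pos [547.9, 212.0, 163.2] yaw 24.87 tilt [0.0001, -0.0004] F [-1.6, -1.7, 6.8] w 0.149 q1,q7 [ -4. -22.]
[-0.4053711   0.36012906  0.03459086]
```

Turned the full 60°. I'll release and rise.

arm_command(targets=[[[0,0,0],0,0.2],[[0,0,0],0,0.35],[[0,0,0],0,0.45],[[0,0,0],0,0.45],[[0,0,-20],0,0.45],[[0,0,-60],0,0.45],[[0,0,-110],0,0.45],[[0,0,-110],0,0.45]])

```text
t: 21.5
position: [549.9, 213.6, 278.1]
orientation: [[-0.421, 0.907, 0.008], [0.907, 0.421, 0.004], [-0.0, 0.009, -1.0]]
force: [-0.5, -0.4, -0.7]
gripper_width: 0.447
grip_force: 0.0
```

arm_command(targets=[[[40,0,-110],0,0.45],[[90,0,-110],0,0.45],[[140,0,-110],0,0.45],[[190,0,-110],0,0.45],[[190,0,-110],0,0.45]])

```text
t: 22.12
position: [463.6, 389.5, 383.4]
orientation: [[-0.429, 0.903, -0.002], [0.903, 0.429, 0.003], [0.004, -0.0, -1.0]]
force: [-0.4, -1.5, 0.2]
gripper_width: 0.451
grip_force: 0.0
```

```bash
python3 -c "
from m3 import *
s=grab('side'); t=grab('top')
a=cv2.resize(s['image'][170:280,180:350],(680,440),interpolation=cv2.INTER_CUBIC)
cv2.imwrite('pics/f1.png',a[...,::-1])
P=cloud(t); Q=P[210:260,210:270].reshape(-1,3); Q=Q[(Q[:,2]>108)&(Q[:,2]<122)]
print(len(Q), cv2.minAreaRect(Q[:,:2].astype(np.float32)) if len(Q)>5 else '')
print('red top',blobs(t,red,(150,240,220,300)),proj(t,[*ch(70,118),72]),'cap top',blobs(t,blk,(240,200,285,250)),proj(t,[*ch(-29,-50.2),81]))
P=cloud(s).reshape(-1,3); p=ch(-29,-50.2); k=(np.hypot(*(P[:,:2]-p).T)<13)&(P[:,2]>62)&(P[:,2]<100); print(k.sum(),P[k].mean(0) if k.any() else '',P[k][:,2].max() if k.any() else '')
st=telemetry.sense(); print(st['t'],st['position'],st['force'])"
```

```text
237 ((547.8541259765625, 212.52655029296875), (14.613921165466309, 53.327571868896484), 25.50446319580078)
red top [([167.9, 265.7], 58)] (np.float64(168.4739220596588), np.float64(265.8237804683699)) cap top [([280.6, 214.2], 166), ([265.6, 209.5], 15), ([244.6, 214.0], 14), ([263.2, 222.4], 94), ([277.2, 235.0], 65), ([243.9, 225.7], 17), ([242.9, 236.5], 94), ([254.3, 239.2], 12)] (np.float64(262.88812843616154), np.float64(221.7792082119197))
114 [569.49628838 153.45099147  77.14428318] 88.77416025098034
22.225 [467.6371577  384.47271676 382.47368345] [ 1.5199986  -0.83037025 -0.73841776]
```

View pics/f1.png

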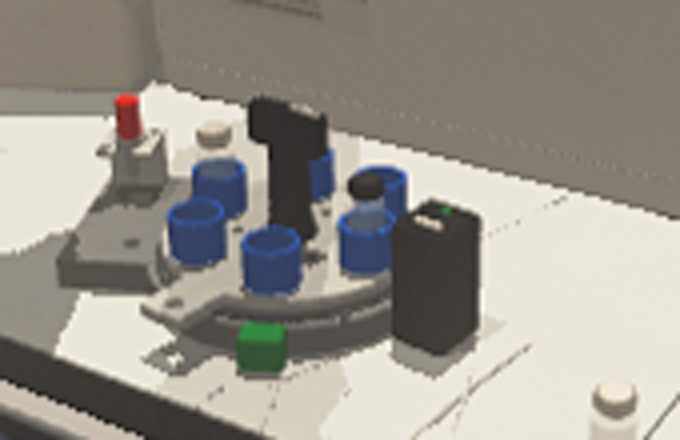

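The black cap (365,185) is in the pocket at the reader, the pin (127,118) is parked and the knob bar is at 115°, which is +60°. Handing in.

```bash
python3 -c "
from rig import workorder
print(workorder.sign_off())"
```

```text
the job is handed in; nothing more can be done
None
```

The job is handed in at about 22 s of the 64 s allowed: the black-capped vial is seated in its pocket at the reader, the lock pin hangs in the notch, the disc is one click counter-clockwise, and the gripper is clear; I did not move the white-capped vials, though in the last picture read_vial_a was mostly hidden behind the knob.

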